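# Change the vial under a mixer's sprung hold-down arm

### The job

Change the sample in the vial mixer: push its sprung hold-down arm back until the catch holds it, take out the used vial and stand it in the steel tray, then stand the fresh vial from the bench in the middle of the mixer's rubber pad. Finally press the catch key so that the arm comes down and its foot bears on the cap of the fresh vial. Keep both vials upright all the time and leave the other things alone.

Things in the scene. Friction and masses are not known exactly. Their poses are not given: they have to be found in the camera images.
- mixer: Fixed white mixer base, 210 x 120 mm, top 28 mm above the bench; origin under its centre at bench height, x to its rear (where the arm pivots), y to its left, z up. Two aluminium cheeks up to 128 mm high on its rear half: right one at y = -28 to -20 mm, x = 45 to 75 mm; left one at y = 42 to 50 mm, x = 43 to 77 mm, with a lower part (80 mm high) from x = 2 mm.
- pad (a point): Centre of the top face of the round black rubber pad (48 mm across, 3 mm thick) on the front half of the base; the vial stands on it. At x = -65 mm, y = 0, z = 31 mm in the mixer's frame.
- pivot (a point): Pivot of the hold-down arm, a line along the mixer's y axis, at x = 60 mm, y = 0, z = 112 mm in the mixer's frame; axes as the mixer's. The arm's beam is 18 mm wide and reaches 134 mm forward from here.
- hold_arm (a joint): Angle of the sprung hold-down arm in rad: 0 = level, its foot on the cap of a vial on the pad; grows as the arm swings up and back; stops at -0.3 and 1.6. A damped spring drives it down (2.5 N at the foot; pushing its lever back takes 5 to 9 N, more if fast). Pushed past 1.31 rad a catch snaps in and holds it at about 1.3 rad, almost upright.
- lever (a point): Centre of the black paddle (36 wide, 32 long, 7 mm thick) on the arm's lever, 80 mm from the pivot. With the arm at angle q the lever leans q - 0.61 rad from upright to the mixer's rear. Pushing it rearward swings the arm back: closed fingertips in front of it, 55 mm above the pivot, moved level until they are 42 to 48 mm behind the pivot, bring the arm past the catch.
- foot (a point): Lowest point of the round rubber foot (18 mm) under the arm's front end, 125 mm in front of the pivot; it bears on the vial's cap.
- key (a point): Centre of the top face of the black catch key (28 x 30 mm), left of the mixer at x = -16 mm, y = 78 mm, z = 74 mm in the mixer's frame. Pressed down 5 to 8 mm (about 4 N; it stops at 10 mm) it lets the arm go, and springs up again; the arm then swings down by itself in about 1 s.
- catch (a joint): Angle of the catch in rad: 0 at rest, grows as the key is pressed (34 mm lever), stops at 0.3.
- vial_used_mid (a point): Centre (29 mm above its underside) of the used vial, the white screw-cap vial that stands on the mixer's pad under the arm at the start: 27 mm in diameter, 58 mm high, about 45 g, cap (13 mm high) on top; z along the vial.
- vial_used: The same used vial; origin at the centre of its underside.
- vial_fresh_mid (a point): Centre (29 mm above its underside) of the fresh vial, of the same make and size, which stands by itself on the bench at one side of the mixer.
- vial_fresh: The same fresh vial; origin at the centre of its underside.
- tray: Fixed shallow steel tray at the other side of the mixer, 130 (x) x 110 (y) mm, rim 14 mm high, walls and floor 3 mm; origin under its centre at bench height.
- small_beaker: Small beaker, 53 x 62 x 56 mm, a bystander; origin at the centre of its underside.
- dropper: Dropper bottle, 33 mm across, 100 mm high, a bystander; origin at the centre of its underside.
- tape_roll: Roll of tape lying flat, 96 mm across, 25 mm high, a bystander; origin at the centre of its underside.
Mind the look-alikes: they are no part of the job. Leave any red look-alike of the vial_used alone.

How it is judged:
By the outcome, as a careful person would: the job done as asked, in the order asked, and still so for the second after the job is handed in, with the robot touching nothing.
It also fails if it takes over 70 s, if anything falls off the work surface, if the arm or the gripper's body presses on something with over 40 N, if the wrist force passes 120 N, or if a joint passes its speed limit or range.

### The arm

A 6-joint arm with a two-finger parallel gripper is mounted at the origin on a cart in front of the work surface, level with it; the furniture and walls round the work are solid. World frame = base frame: x ahead of the robot, y to its left, z up, the work surface at z = 0. Lengths are in m, angles in rad, forces in N, time in s.
With the tool pointing down it reaches from about 0.25 to 0.775 m from the base axis. Payload 4 kg.
Tool frame: the origin (TCP) lies where the fingers leave the gripper's body, on its centre line; the fingertips stand 97 mm ahead of it and the grasp point (between the pads) lies 78 mm ahead of it; z points along the fingers, x is the direction in which the jaws open and shut, and the axes are right-handed (so a half turn about z gives the same grasp; the last joint's range is limited). The gripper opens to 94 mm and grips with 3 to 60 N. Pads are 16 mm wide; open, the fingers measure 119 mm over their backs; the gripper's body (75 mm by 177 mm) begins 78 mm behind the grasp point.
Start: joints at [-1.223, 0.087, 1.371, -0, 1.684, -0.103], TCP at [0.24, -0.495, 0.303] pointing down, gripper open.
Joint ranges: [-3.1, 3.1], [-0.76, 2.03], [0.27, 2.55], [-1.08, 4.22], [0.17, 2.65], [-2.57, 2.57]. Speed limits (rad/s): [2.79, 2.79, 3.14, 3.14, 3.14, 3.14].

### API

Orientations are given as [roll, pitch, yaw] about the fixed x, y, z axes, in that order (R = Rz(yaw) Ry(pitch) Rx(roll)).
In Python, from bench import * gives the robot as it stands.
- The arm moves only by the tool jog_arm, never from a script. Its argument "moves" is a list of rows, each a list of 7 numbers: the turn, a rotation vector about the world's x, y, z in rad, then the shift along the world's x, y, z in mm, then the finger opening in mm, from 0 to 94. In form: [[rx, ry, rz, tx, ty, tz, fingers], ...]. A call has 1 to 12 rows; each row shifts and turns the commanded pose from where the row before left it; what a row does not reach is not made up. A row lasts 1/8 s, in which the tool goes at most 62.5 mm and 10.7 degrees, less where a joint would pass 70% of its speed; a pose out of reach is approached as far as the arm can. A call is refused whole if a number of a shift passes 62.5 or a number of a turn 0.188, either way. A call with a gripper value outside its range is refused whole. The fingers move at their own pace and stop on an object; the grip force is fixed at half the most. Time passes only in rows, so rows that do not move let the fingers close. It gives the time, the measured TCP pose, the force and the opening at its end, in the units of the state.
- get_obs(): the state, without advancing time (a new reading comes with each control period).
- snapshot(name): name is "side" or "top" or "wrist"; returns the picture (480x640x3 uint8, red, green, blue); there is no depth.
- get_calibration(name): a dict with "camera_matrix" (3x3 intrinsics, pixels), "k1" (the pictures are not rectified: a ray, as slopes to the right and down, at radius r is drawn at 1 + k1 r^2 times it, then the intrinsics apply), "R" (3x3) and "t" (3): a world point X has camera coordinates R X + t. Camera axes: x right, y down, z forward; pixel columns grow to the right and rows downward; lengths in m; the calibration is good to about 2 mm. A picture is of the moment at which its call begins: read the wrist's pose just before it. get_calibration takes no time and is no camera call; for the wrist camera it gives the pose at the moment of the call.
- close_job(): hands the job in, once; it reports no verdict.
Trained networks look in the newest picture that a camera, given by its name, has taken for a name from the list of things; names that differ only in an ending like _2 or _b are one class to them, and where a whole thing is asked for, a point or a joint stands for the part that bears it (a point fixed in the world has none). Each returns a list of dicts, best first, with "conf" (0 to 1); they miss things now and then, are a little off and sometimes report something else, mostly with a low value. They report only what shows in the picture. A call takes as long as a camera call. They do not tell look-alikes from the thing itself.
- look_for(label, camera): "bbox" ([left, top, right, bottom] in pixels, round what is visible of it).
The state is a dict: "time": time; "joint_positions": joint angles; "qvel": joint speeds; "joint_torque": joint torques, N m; "tool_pos": TCP position; "ee_rot": TCP orientation; "wrist_force": force on the tool from outside, world axes, zero at the start; "wrist_torque": the same for the moment, N m; "width": finger opening in m.
Only numpy, scipy, OpenCV 4.12 (cv2) and the standard library are available. Lean on these libraries where they do the work, as an engineer would, in place of code of your own. Each camera call takes 0.05 s, during which the arm holds its last target.

## Working session

There is one attempt and no reset: what is moved stays moved. The work goes in short steps, Python scripts to look and compute and a tool call to move; the robot and the scene stay as the last step left them, time stands still between calls to the robot, and variables do not carry over. Pictures are saved under pics/ and viewed, and the job is handed in when it is done.

Besides the shell and the picture viewer there is one more tool, called after "Request:" by a JSON object that holds its "fn" and its "kwargs", one argument or row to a line. jog_arm: Moves the arm, as the interface text tells. Its arguments: {"type":"object","properties":{"moves":{"type":"array","items":{"type":"array","items":{"type":"number"}}}},"required":["moves"]}

```bash
mkdir -p pics; ls; python3 - <<'E'
from bench import *
import cv2
print(get_obs())
for n in ["side","top","wrist"]:
    im=snapshot(n); cv2.imwrite(f"pics/{n}0.png",im[:,:,::-1])
    print(n,get_calibration(n))
E
```

```text
pics
{'time': 0.0, 'joint_positions': array([-1.22312293e+00,  8.79407795e-02,  1.37226830e+00, -2.33457469e-05,
        1.68357969e+00, -1.03147174e-01]), 'qvel': array([-6.38176785e-04, -1.49342110e-03, -7.02732179e-04, -6.75936739e-05,
       -7.27749111e-04, -9.39740670e-04]), 'joint_torque': array([-1.14040071e-03, -3.40186858e+01, -3.02425611e+01,  7.16410694e-02,
        3.29927285e-02, -1.71984743e-04]), 'tool_pos': array([ 0.23948794, -0.49474363,  0.30150459]), 'ee_rot': array([-3.14138961e+00,  2.18683281e-03, -1.11997814e+00]), 'wrist_force': array([ 0.26033203,  0.03072477, -0.46221181]), 'wrist_torque': array([-0.00503597,  0.0182388 , -0.00563431]), 'width': 0.09430248277508127}
side {'camera_matrix': array([[505.846358  ,   0.        , 312.50102716],
       [  0.        , 505.846358  , 234.61530974],
       [  0.        ,   0.        ,   1.        ]]), 'k1': -0.018846122349664336, 'R': array([[-0.8965813 , -0.44238665, -0.02088117],
       [-0.22975882,  0.50492277, -0.83202396],
       [ 0.37861968, -0.74117949, -0.55434655]]), 't': array([0.44956829, 0.25969692, 0.94446377])}
top {'camera_matrix': array([[440.3792407 ,   0.        , 321.42784901],
       [  0.        , 440.3792407 , 244.94013162],
       [  0.        ,   0.        ,   1.        ]]), 'k1': -0.07274557191776458, 'R': array([[-0.00509694, -0.99987506,  0.01496307],
       [-0.99316608,  0.00331689, -0.11666247],
       [ 0.11659826, -0.01545543, -0.9930589 ]]), 't': array([-0.08214433,  0.53965147,  1.0406873 ])}
wrist {'camera_matrix': array([[343.12780395,   0.        , 324.57984871],
       [  0.        , 343.12780395, 233.95499675],
       [  0.        ,   0.        ,   1.        ]]), 'k1': -0.014364463892188692, 'R': array([[ 0.43575765, -0.90006219, -0.00182107],
       [-0.86842205, -0.42096937,  0.26196933],
       [-0.23655531, -0.11257368, -0.96507448]]), 't': array([-0.54782136, -0.02785213,  0.39031259])}
```

View pics/side0.png

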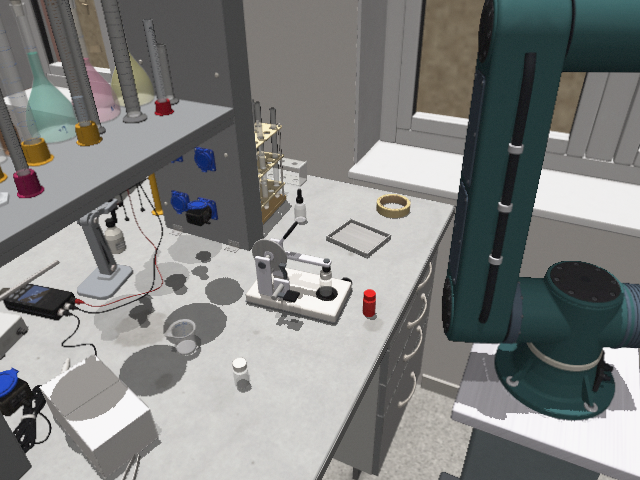

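View pics/top0.png

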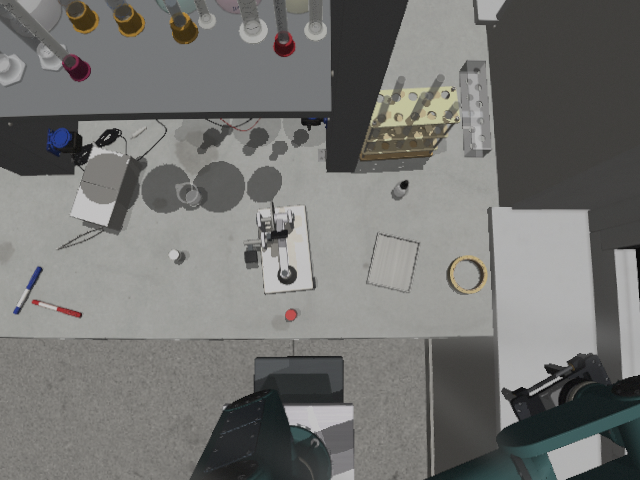

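View pics/wrist0.png

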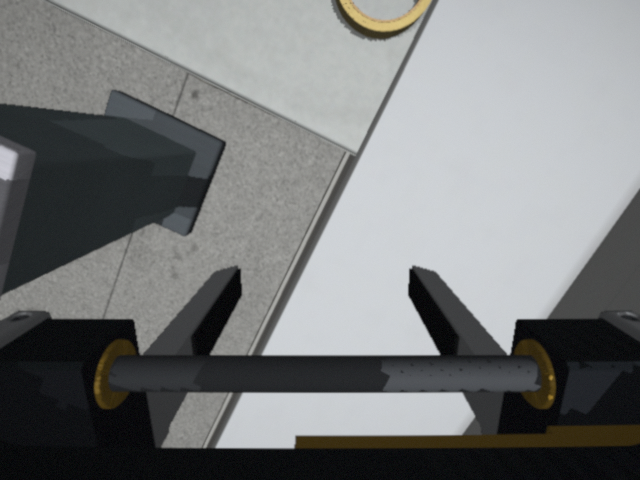

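```bash
python3 - <<'E'
from bench import *
for n in ["side","top"]:
    for l in ["mixer","pad","hold_arm","lever","foot","key","vial_used","vial_fresh","tray","small_beaker","dropper","tape_roll"]:
        print(n,l,[(np.round(d["bbox"]).astype(int).tolist() if 0 else [int(v) for v in d["bbox"]],round(float(d["conf"]),2)) for d in look_for(l,n)][:4])
print(get_obs()["time"])
E
```

```text
side mixer [([244, 221, 350, 326], 0.88), ([231, 355, 251, 389], 0.26)]
side pad [([248, 222, 354, 326], 0.7), ([294, 190, 305, 224], 0.55)]
side hold_arm [([251, 224, 333, 273], 0.86), ([376, 193, 413, 215], 0.66)]
side lever [([251, 226, 331, 273], 0.9), ([236, 356, 250, 391], 0.19)]
side foot [([254, 221, 332, 275], 0.83), ([293, 190, 305, 223], 0.57)]
side key [([267, 262, 298, 299], 0.77)]
side vial_used [([318, 271, 332, 296], 0.8), ([363, 292, 378, 314], 0.69)]
side vial_fresh [([232, 355, 247, 393], 0.89)]
side tray [([325, 217, 389, 257], 0.57)]
side small_beaker [([163, 318, 195, 354], 0.66), ([272, 262, 298, 299], 0.44)]
side dropper [([293, 190, 305, 223], 0.7)]
side tape_roll [([376, 193, 410, 214], 0.84)]
top mixer [([243, 202, 315, 297], 0.85), ([266, 200, 289, 276], 0.31)]
top pad [([241, 200, 317, 292], 0.91)]
top hold_arm [([269, 204, 288, 279], 0.67)]
top lever [([267, 204, 287, 278], 0.97)]
top foot [([264, 199, 292, 277], 0.91), ([247, 232, 273, 263], 0.45), ([168, 251, 184, 262], 0.22)]
top key [([245, 231, 273, 262], 0.73), ([240, 200, 317, 294], 0.56)]
top vial_used [([287, 269, 287, 273], 0.46), ([449, 254, 487, 296], 0.41)]
top vial_fresh [([171, 250, 184, 263], 0.45)]
top tray [([365, 231, 422, 295], 0.97)]
top small_beaker [([175, 181, 199, 209], 0.67)]
top dropper [([391, 181, 410, 199], 0.74), ([287, 272, 292, 275], 0.68), ([269, 202, 286, 280], 0.27)]
top tape_roll [([446, 256, 486, 297], 0.74)]
1.35
```

The side view shows the mixer (about 300,290) with the white vial on its pad (325,285). A red look-alike stands at (370,303), a white vial at (240,373), the tray at (358,238) and the tape at (393,205). The top view agrees: mixer (288,248), key (251,257), fresh vial (177,257), tray (393,263), red one (291,315). Next I'll enlarge both views.

```bash
python3 - <<'E'
import cv2, numpy as np
t=cv2.imread("pics/top0.png"); s=cv2.imread("pics/side0.png")
cv2.imwrite("pics/c1.png",cv2.resize(t[195:305,235:345],None,fx=5.4,fy=5.4,interpolation=cv2.INTER_CUBIC))
cv2.imwrite("pics/c2.png",cv2.resize(s[210:400,225:400],None,fx=3.1,fy=3.1,interpolation=cv2.INTER_CUBIC))
E
```

```text
(no output)
```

View pics/c1.png

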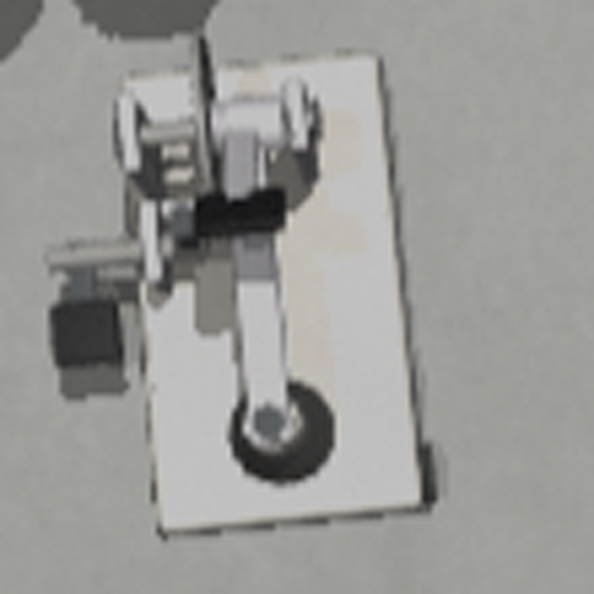

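View pics/c2.png

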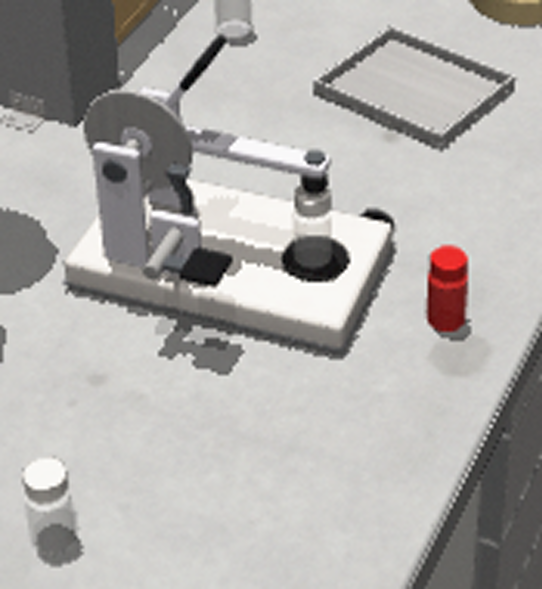

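Candidates: white vial under the arm (side 325,285) is the used one, since it stands on the pad. White vial alone on the bench (240,373) is the fresh one. The red one (370,303) is the look-alike, so I leave it alone. Next: fit the poses.

```bash
cat > h.py <<'E'
import numpy as np, cv2
from scipy.optimize import least_squares
def proj(c,X):
    X=np.atleast_2d(X); p=X@np.array(c["R"]).T+c["t"]; s=p[:,:2]/p[:,2:]
    s=s*(1+c["k1"]*(s**2).sum(1,keepdims=True)); K=c["camera_matrix"]
    return s*[K[0,0],K[1,1]]+[K[0,2],K[1,2]]
def T(p,L):
    L=np.atleast_2d(L).astype(float); c,s=np.cos(p[2]),np.sin(p[2])
    return np.c_[p[0]+c*L[:,0]-s*L[:,1],p[1]+s*L[:,0]+c*L[:,1],L[:,2]]
def unproj(c,uv,z):
    f=lambda q: (proj(c,[q[0],q[1],z])[0]-uv)
    return least_squares(f,[.4,0]).x
E
python3 - <<'E'
from bench import *
from h import *
ct,cs=get_calibration("top"),get_calibration("side")
L=np.array([[-105,60,28],[-105,-60,28],[105,-60,28],[-16,78,74],[-65,0,31]])/1e3
uv=np.array([[160,528],[420,507],[380,57],[88,333],[283,430]])/5.4+[235,195]
L2=np.array([[-105,60,28],[105,60,28],[-105,-60,28],[-65,0,31],[-16,78,74]])/1e3
uv2=np.array([[338,332],[68,265],[390,222],[315,258],[207,266]])/3.1+[225,210]
for w in [(1,0),(0,1),(1,1)]:
    f=lambda p:np.r_[w[0]*(proj(ct,T(p,L))-uv).ravel(),w[1]*(proj(cs,T(p,L2))-uv2).ravel()]
    r=least_squares(f,[.4,0,0]); print(w,r.x.round(4),r.fun.round(1))
print("pad",unproj(ct,uv[4],.031),unproj(cs,uv2[3],.031))
for z in (0,.058): print("fresh",z,unproj(ct,[177.5,256.5],z),unproj(cs,np.array([46,475])/3.1+[225,210],.058))
print("fresh bot",unproj(cs,np.array([57,550])/3.1+[225,210],0))
print("tray top",unproj(ct,[393.5,263],.014),"side",unproj(cs,[358,238],.010))
print("red",unproj(ct,[291,315],.05),"beaker",unproj(ct,[187,195],.05),"dropper",unproj(ct,[400,190],.05))
E
```

```text
(1, 0) [0.5313 0.0043 0.0885] [-0.6  1.   0.7  0.3  0.4 -1.3 -0.3 -0.5 -0.1  0.3  0.  -0.  -0.  -0.
  0.  -0.   0.  -0.  -0.  -0. ]
(0, 1) [0.5297 0.009  0.1011] [-0.   0.  -0.   0.  -0.  -0.  -0.   0.  -0.   0.   1.4 -0.5 -2.5 -0.6
  1.4  0.3  0.1  0.3 -0.4 -0.1]
(1, 1) [0.5308 0.006  0.0941] [-1.1  1.4  0.2  0.4 -0.6 -1.2 -1.  -0.1 -0.7  0.6  1.2 -1.3 -2.2 -1.8
  1.6 -0.4  0.1 -0.5 -0.5 -1.1]
pad [ 0.4674066  -0.00177013] [0.46558571 0.00163786]
fresh 0 [0.51507586 0.27649169] [0.51177019 0.2707576 ]
fresh 0.058 [0.5097457  0.25829716] [0.51177019 0.2707576 ]
fresh bot [0.50777439 0.27569508]
tray top [ 0.49579525 -0.26303511] side [ 0.49508855 -0.25513282]
red [ 0.37137407 -0.01165352] beaker [0.66079026 0.24272396] dropper [ 0.67190362 -0.27708446]
```

```bash
python3 - <<'E'
import cv2, numpy as np
t=cv2.imread("pics/top0.png"); s=cv2.imread("pics/side0.png")
cv2.imwrite("pics/c3.png",np.hstack([cv2.resize(t[225:300,360:425],(500,577),interpolation=cv2.INTER_CUBIC),cv2.resize(t[235:280,160:195],(280,360),interpolation=cv2.INTER_CUBIC).repeat(1,0) if 0 else cv2.copyMakeBorder(cv2.resize(t[240:275,160:195],(280,280),interpolation=cv2.INTER_CUBIC),0,297,0,0,0)]))
E
```

```text
(no output)
```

View pics/c3.png

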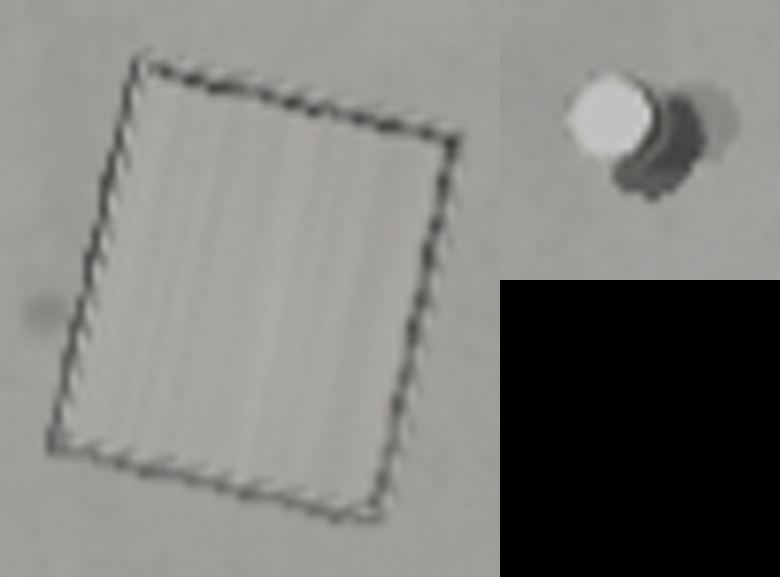

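```bash
python3 - <<'E'
from bench import *
from h import *
from scipy.spatial.transform import Rotation as Ro
o=get_obs(); c=get_calibration("wrist"); C=-np.array(c["R"]).T@c["t"]
R=Ro.from_euler("xyz",o["ee_rot"]).as_matrix()
print("cam in tool",R.T@(C-o["tool_pos"]),"\naxes in tool",(R.T@np.array(c["R"]).T).round(3),"\ntool axes",R.round(3))
ct,cs=get_calibration("top"),get_calibration("side")
m=[.5308,.0055,.092]
for n,P in dict(paddle=[.014,0,.178],foot=[-.065,0,.089],cheekL=[.06,.046,.128],cheekR=[.06,-.024,.128],pivot=[.06,0,.112]).items():
    print(n,T(m,P).round(4),((proj(ct,T(m,P))-[235,195])*5.4).round(),((proj(cs,T(m,P))-[225,210])*3.1).round())
print("fresh",unproj(ct,[174,254.4],.058),unproj(cs,np.array([46,470])/3.1+[225,210],.058))
E
```

```text
cam in tool [-0.00138436 -0.07543823 -0.08118649] 
axes in tool [[ 1.     0.    -0.   ]
 [-0.     0.965  0.262]
 [ 0.    -0.262  0.965]] 
tool axes [[ 0.436 -0.9    0.   ]
 [-0.9   -0.436 -0.   ]
 [ 0.     0.    -1.   ]]
paddle [[0.5447 0.0068 0.178 ]] [[239. 213.]] [[203.  61.]]
foot [[ 0.4661 -0.0005  0.089 ]] [[271. 426.]] [[315. 191.]]
cheekL [[0.5863 0.0568 0.128 ]] [[128. 131.]] [[117. 147.]]
cheekR [[ 0.5928 -0.0129  0.128 ]] [[297. 115.]] [[160.  91.]]
pivot [[0.5905 0.011  0.112 ]] [[242. 127.]] [[147. 128.]]
fresh [0.5147822  0.26687974] [0.5138589  0.26754661]
```

Request:
{"fn": "jog_arm", "kwargs": {
  "moves": [
    [0, 0, 0.174, 10, 31, 2, 94],
    [0, 0, 0.174, 15, 31, 2, 94],
    [0, 0, 0.174, 15, 31, 2, 94],
    [0, 0, 0.174, 15, 31, 2, 94],
    [0, 0, 0.174, 15, 31, 2, 94],
    [0, 0, 0.174, 15, 31, 2, 94],
    [0, 0, 0.174, 15, 31, 2, 94],
    [0, 0, 0.174, 15, 31, 2, 94]
  ]
}}

```text
time: 2.35
tool_pos: [0.355, -0.246, 0.3189]
ee_rot: [3.141, -0.0, 0.278]
wrist_force: [0.3, 0.3, -0.1]
width: 0.0938
```

Request:
{"fn": "jog_arm", "kwargs": {
  "moves": [
    [0, 0, 0.174, 15, 31, 0, 94],
    [0, 0, 0.174, 15, 31, 0, 94],
    [0, 0, 0.174, 15, 31, 0, 94],
    [0, 0, 0.174, 15, 31, 0, 94],
    [0, 0, 0.174, 15, 31, 0, 94],
    [0, 0, 0.174, 15, 31, 0, 94],
    [0, 0, 0.174, 15, 31, 0, 94],
    [0, 0, 0.174, 5, 31, 0, 94],
    [0, 0, 0, 0, 0, 0, 94]
  ]
}}

```text
time: 3.48
tool_pos: [0.4647, 0.0023, 0.3187]
ee_rot: [-3.142, -0.0, 1.666]
wrist_force: [-0.9, -0.7, 0.1]
width: 0.0941
```

```bash
python3 - <<'E'
from bench import *
import cv2
o=get_obs();print(o["time"],o["tool_pos"],o["ee_rot"],o["joint_positions"].round(2))
np_=get_calibration("wrist")
cv2.imwrite("pics/w1.png",snapshot("wrist")[:,:,::-1])
import pickle;pickle.dump(np_,open("w1.pkl","wb"))
E
```

```text
3.475 [0.4647464  0.00232537 0.31868299] [-3.14152473e+00 -1.70693713e-04  1.66628573e+00] [-0.12 -0.11  1.53  0.    1.72 -1.78]
```

View pics/w1.png

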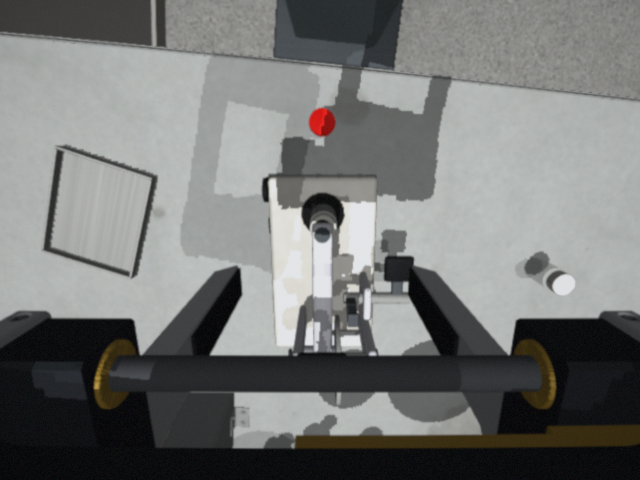

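The wrist view shows the base's front corners at (271,178) and (376,178), the pad centre near (322,213), the key at (399,269), the fresh cap at (563,285) and the tray on the left. I'll refine the fit with an enlarged crop.

```bash
python3 - <<'E'
import cv2
w=cv2.imread("pics/w1.png")
cv2.imwrite("pics/c4.png",cv2.resize(w[160:310,255:425],None,fx=4,fy=4,interpolation=cv2.INTER_CUBIC))
E
```

```text
(no output)
```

View pics/c4.png

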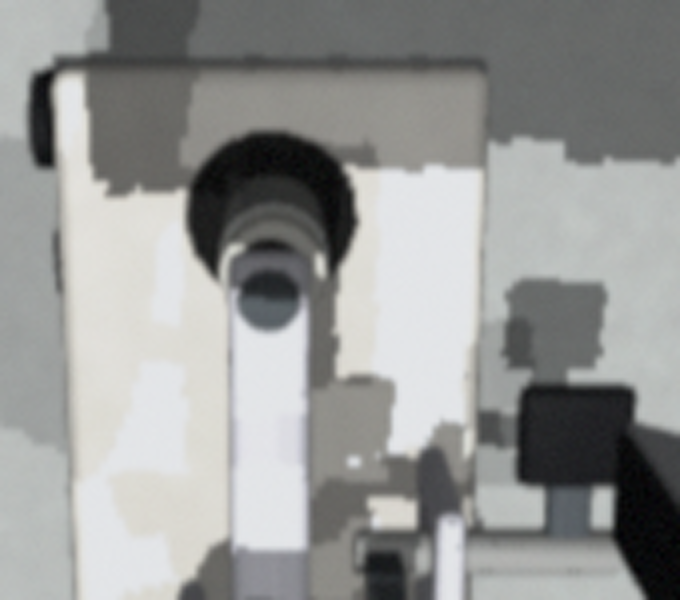

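```bash
python3 - <<'E'
from bench import *
from h import *
import pickle
cw=pickle.load(open("w1.pkl","rb"));ct,cs=get_calibration("top"),get_calibration("side")
L3=np.array([[-105,-60,28],[-105,60,28],[-16,78,74],[-65,0,31]])/1e3
uv3=np.array([[58,70],[485,68],[576,435],[272,213]])/4+[255,160]
L=np.array([[-105,60,28],[-105,-60,28],[105,-60,28],[-16,78,74],[-65,0,31]])/1e3
uv=np.array([[160,528],[420,507],[380,57],[88,333],[283,430]])/5.4+[235,195]
L2=np.array([[-105,60,28],[105,60,28],[-105,-60,28],[-65,0,31],[-16,78,74]])/1e3
uv2=np.array([[338,332],[68,265],[390,222],[315,258],[207,266]])/3.1+[225,210]
for w in [(0,0,1),(1,1,1)]:
    f=lambda p:np.r_[w[2]*(proj(cw,T(p,L3))-uv3).ravel(),w[0]*(proj(ct,T(p,L))-uv).ravel(),w[1]*(proj(cs,T(p,L2))-uv2).ravel()]
    r=least_squares(f,[.5,0,0]); print(w,r.x.round(4),r.fun[:8].round(1))
for n,P in dict(pad=[-.065,0,.031],key=[-.016,.078,.074],pivot=[.06,0,.112],start=[-.03,0,0],end=[.105,0,0]).items(): print(n,T(r.x,P).round(4))
print("pad",unproj(cw,uv3[3],.031))
print("fresh",unproj(cw,[563.5,285],.058))
print("tray",unproj(cw,[102,211.5],.014))
E
```

```text
(0, 0, 1) [0.5293 0.0079 0.0997] [-2.7 -0.5  2.1 -0.5  0.8  0.8 -0.2  0.5]
(1, 1, 1) [0.5297 0.0072 0.0957] [-3.  -0.4  1.8  0.1  0.1  1.4 -0.6  0.8]
pad [[0.465 0.001 0.031]]
key [[0.5063 0.0833 0.074 ]]
pivot [[0.5894 0.013  0.112 ]]
start [[0.4999 0.0044 0.    ]]
end [[0.6342 0.0173 0.    ]]
pad [0.46401686 0.00163993]
fresh [0.51233967 0.26819308]
tray [ 0.48961132 -0.25167243]
```

Request:
{"fn": "jog_arm", "kwargs": {
  "moves": [
    [0, 0, 0, 10, 1, -5, 0],
    [0, 0, 0, 10, 1, -10, 0],
    [0, 0, 0, 10, 0, -10, 0],
    [0, 0, 0, 5, 0, -10, 0],
    [0, 0, 0, 0, 0, -10, 0],
    [0, 0, 0, 0, 0, -10, 0],
    [0, 0, 0, 0, 0, 0, 0],
    [0, 0, 0, 0, 0, 0, 0]
  ]
}}

```text
time: 4.53
tool_pos: [0.4996, 0.003, 0.2641]
ee_rot: [3.141, 0.0, 1.664]
wrist_force: [0.7, -1.0, -0.6]
width: 0.0176
```

```bash
python3 - <<'E'
from bench import *
import cv2
s=snapshot("side")[:,:,::-1]
cv2.imwrite("pics/s1.png",cv2.resize(s[120:330,200:420],None,fx=2.8,fy=2.8,interpolation=cv2.INTER_CUBIC))
E
```

```text
(no output)
```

View pics/s1.png

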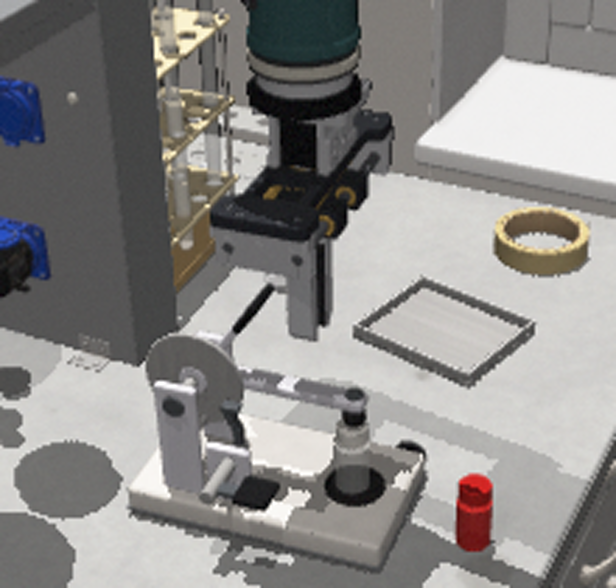

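Request:
{"fn": "jog_arm", "kwargs": {
  "moves": [
    [0, 0, 0, 8, 2, 0, 0],
    [0, 0, 0, 10, 1, 0, 0],
    [0, 0, 0, 10, 1, 0, 0],
    [0, 0, 0, 10, 1, 0, 0],
    [0, 0, 0, 10, 1, 0, 0],
    [0, 0, 0, 10, 1, 0, 0],
    [0, 0, 0, 10, 1, 0, 0],
    [0, 0, 0, 10, 1, 0, 0],
    [0, 0, 0, 10, 1, 0, 0],
    [0, 0, 0, 10, 1, 0, 0],
    [0, 0, 0, 10, 1, 0, 0],
    [0, 0, 0, 10, 1, 0, 0]
  ]
}}

```text
time: 6.08
tool_pos: [0.6126, 0.0154, 0.2594]
ee_rot: [-3.119, -0.001, 1.663]
wrist_force: [-14.9, -1.8, -2.2]
width: 0.0005
```

```bash
python3 - <<'E'
from bench import *
import cv2
s=snapshot("side")[:,:,::-1]
cv2.imwrite("pics/s2.png",cv2.resize(s[120:330,200:420],None,fx=2.8,fy=2.8,interpolation=cv2.INTER_CUBIC))
E
```

```text
(no output)
```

View pics/s2.png

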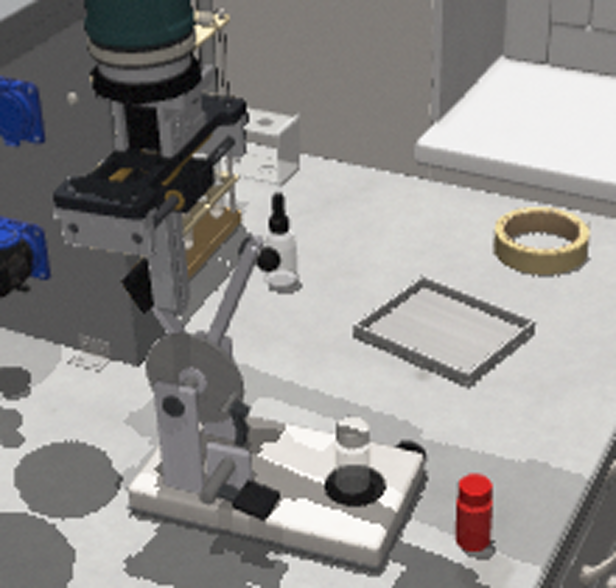

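The arm has swung nearly upright and the fingers are still pushing. Finishing the stroke slowly.

Request:
{"fn": "jog_arm", "kwargs": {
  "moves": [
    [0, 0, 0, 5, 1, 1, 0],
    [0, 0, 0, 5, 0, 1, 0],
    [0, 0, 0, 5, 1, 0, 0],
    [0, 0, 0, 4, 0, 0, 0],
    [0, 0, 0, 0, 0, 0, 0]
  ]
}}

```text
time: 6.75
tool_pos: [0.6351, 0.0179, 0.264]
ee_rot: [-3.133, -0.001, 1.664]
wrist_force: [-7.1, -0.3, 1.7]
width: 0.0005
```

```bash
python3 - <<'E'
from bench import *
import cv2
s=snapshot("side")[:,:,::-1]
cv2.imwrite("pics/s3.png",cv2.resize(s[120:330,200:420],None,fx=2.8,fy=2.8,interpolation=cv2.INTER_CUBIC))
E
```

```text
(no output)
```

View pics/s3.png

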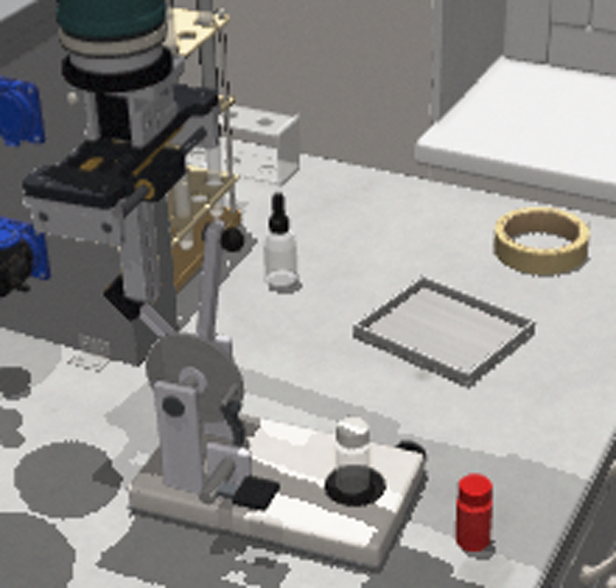

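Request:
{"fn": "jog_arm", "kwargs": {
  "moves": [
    [0, 0, 0, -5, 0, 0, 0],
    [0, 0, 0, -5, -1, 0, 0],
    [0, 0, 0, -5, 0, 0, 0],
    [0, 0, 0, -5, -1, 0, 0],
    [0, 0, 0, 0, 0, 0, 0]
  ]
}}

```text
time: 7.42
tool_pos: [0.6164, 0.0159, 0.2651]
ee_rot: [-3.141, -0.0, 1.664]
wrist_force: [0.7, 0.3, 0.3]
width: 0.0004
```

```bash
python3 - <<'E'
from bench import *
import cv2
s=snapshot("side")[:,:,::-1]
cv2.imwrite("pics/s4.png",cv2.resize(s[120:330,200:420],None,fx=2.8,fy=2.8,interpolation=cv2.INTER_CUBIC))
E
```

```text
(no output)
```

View pics/s4.png

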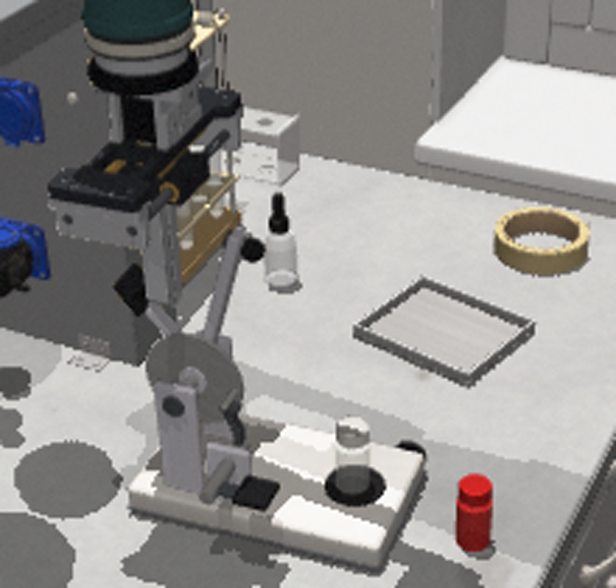

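The force is zero and the arm stays up, so the catch holds. Now I lift clear and travel over to above the pad, opening the fingers.

Request:
{"fn": "jog_arm", "kwargs": {
  "moves": [
    [0, 0, 0, 0, 0, 20, 0],
    [0, 0, 0, 0, 0, 35, 0],
    [0, 0, 0, 0, 0, 40, 0],
    [0, 0, 0, 0, 0, 35, 0],
    [0, 0, 0, -15, -2, 10, 0],
    [0, 0, 0, -30, -3, 0, 0],
    [0, 0, 0, -35, -3, 0, 0],
    [0, 0, 0, -35, -3, 0, 60],
    [0, 0, 0, -25, -3, 0, 60],
    [0, 0, 0, -12, -1, 0, 60],
    [0, 0, 0, 0, 0, -20, 60],
    [0, 0, 0, 0, 0, -40, 60]
  ]
}}

```text
time: 8.98
tool_pos: [0.465, 0.0009, 0.3459]
ee_rot: [3.138, 0.001, 1.664]
wrist_force: [0.3, -0.1, -1.2]
width: 0.0472
```

Request:
{"fn": "jog_arm", "kwargs": {
  "moves": [
    [0, 0, 0, 0, 0, -30, 60],
    [0, 0, 0, 0, 0, 0, 60],
    [0, 0, 0, 0, 0, 0, 60]
  ]
}}

```text
time: 9.35
tool_pos: [0.4649, 0.0009, 0.3165]
ee_rot: [3.141, 0.0, 1.664]
wrist_force: [0.3, 0.1, 0.1]
width: 0.06
```

```bash
python3 - <<'E'
from bench import *
import cv2,pickle
print(get_obs()["tool_pos"],get_obs()["ee_rot"]);pickle.dump(get_calibration("wrist"),open("w2.pkl","wb"))
w=snapshot("wrist")[:,:,::-1];cv2.imwrite("pics/w2.png",w)
s=snapshot("side")[:,:,::-1]
cv2.imwrite("pics/s5.png",cv2.resize(s[120:330,200:420],None,fx=2.8,fy=2.8,interpolation=cv2.INTER_CUBIC))
E
```

```text
[0.46493345 0.00090363 0.31650252] [3.14060017e+00 6.98043557e-05 1.66402757e+00]
```

View pics/s5.png

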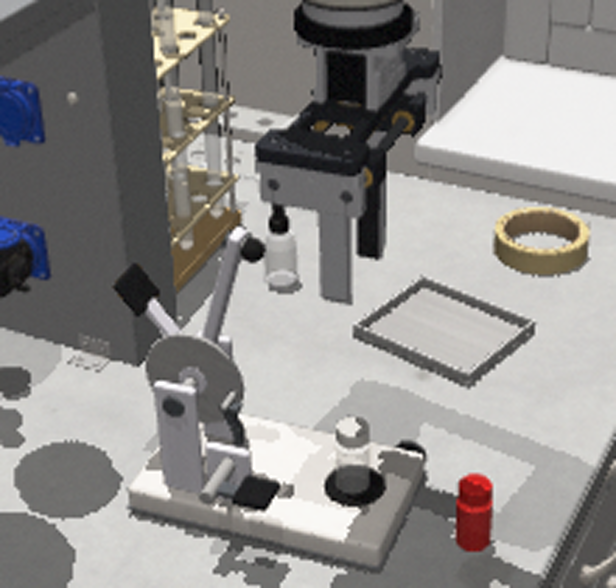

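View pics/w2.png

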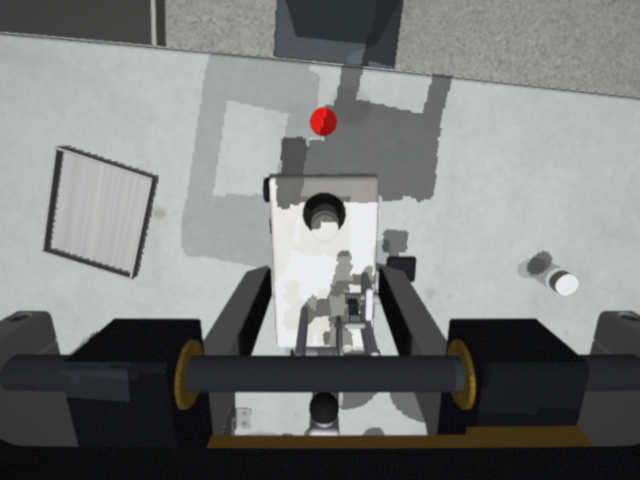

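The wrist view shows the used vial's cap near (326,230), standing on the pad. The side view shows its cap top near (352,427) in the crop. The arm is held upright. I'll triangulate.

```bash
python3 - <<'E'
from bench import *
from h import *
import pickle
w=cv2.imread("pics/w2.png")
cv2.imwrite("pics/c5.png",cv2.resize(w[180:270,270:390],None,fx=6,fy=6,interpolation=cv2.INTER_CUBIC))
c=cv2.imread("pics/s5.png")
cv2.imwrite("pics/c6.png",cv2.resize(c[400:520,300:420],None,fx=4,fy=4))
E
```

```text
(no output)
```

View pics/c5.png

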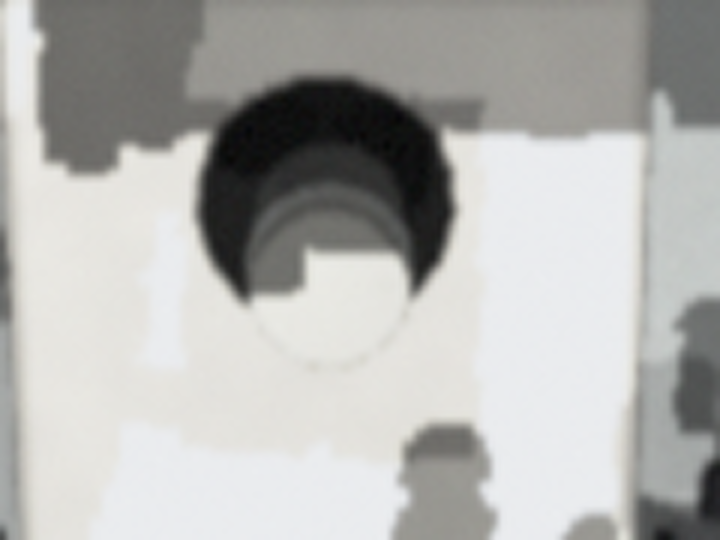

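View pics/c6.png

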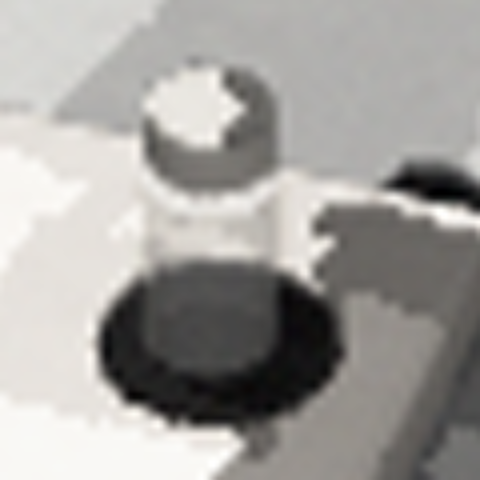

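```bash
python3 - <<'E'
from bench import *
from h import *
import pickle
cw=pickle.load(open("w2.pkl","rb"));cs=get_calibration("side")
def tri(a,b):
    r=least_squares(lambda X:np.r_[proj(cw,X)[0]-a,proj(cs,X)[0]-b],[.46,0,.05]);return r.x.round(4),r.fun.round(1)
print("cap tri",tri([325,227.8],[325.9,272.1]),"fixz",unproj(cw,[325,227.8],.089),unproj(cs,[325.9,272.1],.089))
print("pad tri",tri([324.5,213.8],[326,292.8]),unproj(cw,[324.5,213.8],.031))
o=get_obs();R=np.array(cw["R"]);print(o["tool_pos"])
E
```

```text
cap tri (array([0.4656, 0.0024, 0.0895]), array([0. , 0.2, 0.4, 0.1])) fixz [0.46555164 0.00239818] [0.46680315 0.00186327]
pad tri (array([0.4648, 0.0019, 0.032 ]), array([0.1, 0.5, 0.9, 0.2])) [0.46452251 0.00181747]
[0.46523291 0.00085466 0.31742352]
```

The measured heights agree with the text: pad top 0.032, cap top 0.0895. Descending to grasp.

Request:
{"fn": "jog_arm", "kwargs": {
  "moves": [
    [0, 0, 0, 0, 1, -25, 60],
    [0, 0, 0, 0, 0, -35, 60],
    [0, 0, 0, 0, 0, -35, 60],
    [0, 0, 0, 0, 0, -30, 60],
    [0, 0, 0, 0, 0, -25, 60],
    [0, 0, 0, 0, 0, -15, 60],
    [0, 0, 0, 0, 0, -11, 60],
    [0, 0, 0, 0, 0, 0, 60]
  ]
}}

```text
time: 10.45
tool_pos: [0.4647, 0.0019, 0.1397]
ee_rot: [-3.141, -0.0, 1.664]
wrist_force: [0.1, -0.0, -0.2]
width: 0.0599
```

```bash
python3 - <<'E'
from bench import *
import cv2
w=snapshot("wrist")[:,:,::-1];s=snapshot("side")[:,:,::-1]
cv2.imwrite("pics/s6.png",np.hstack([cv2.resize(s[120:330,200:420],(420,401)),cv2.resize(w,(370,401))]) if 0 else cv2.hconcat([cv2.resize(s[120:330,200:420],(400,400)),cv2.resize(w,(400,400))]))
E
```

```text
(no output)
```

View pics/s6.png

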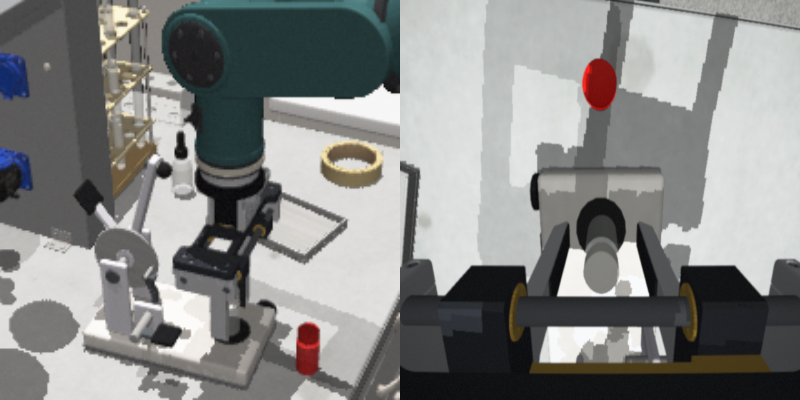

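The vial sits between the fingers. I'll close and then lift gently.

Request:
{"fn": "jog_arm", "kwargs": {
  "moves": [
    [0, 0, 0, 0, 0, 0, 40],
    [0, 0, 0, 0, 0, 0, 25],
    [0, 0, 0, 0, 0, 0, 22],
    [0, 0, 0, 0, 0, 0, 22],
    [0, 0, 0, 0, 0, 0, 22],
    [0, 0, 0, 0, 0, 0, 22],
    [0, 0, 0, 0, 0, 0, 22]
  ]
}}

```text
time: 11.42
tool_pos: [0.4647, 0.0019, 0.1398]
ee_rot: [3.141, 0.0, 1.664]
wrist_force: [-0.3, 0.5, 1.0]
width: 0.0263
```

Request:
{"fn": "jog_arm", "kwargs": {
  "moves": [
    [0, 0, 0, 0, 0, 5, 22],
    [0, 0, 0, 0, 0, 10, 22],
    [0, 0, 0, 0, 0, 20, 22],
    [0, 0, 0, 0, 0, 30, 22],
    [0, 0, 0, 0, 0, 30, 22],
    [0, 0, 0, 0, 0, 20, 22],
    [0, 0, 0, 0, 0, 5, 22],
    [0, 0, 0, 0, 0, 0, 22]
  ]
}}

```text
time: 12.42
tool_pos: [0.4646, 0.002, 0.2597]
ee_rot: [3.141, -0.0, 1.664]
wrist_force: [-0.3, 0.8, -0.4]
width: 0.0258
```

```bash
python3 - <<'E'
from bench import *
import cv2
w=snapshot("wrist")[:,:,::-1];s=snapshot("side")[:,:,::-1]
cv2.imwrite("pics/s7.png",cv2.hconcat([cv2.resize(s[120:330,200:420],(400,400)),cv2.resize(w,(400,400))]))
E
```

```text
(no output)
```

View pics/s7.png

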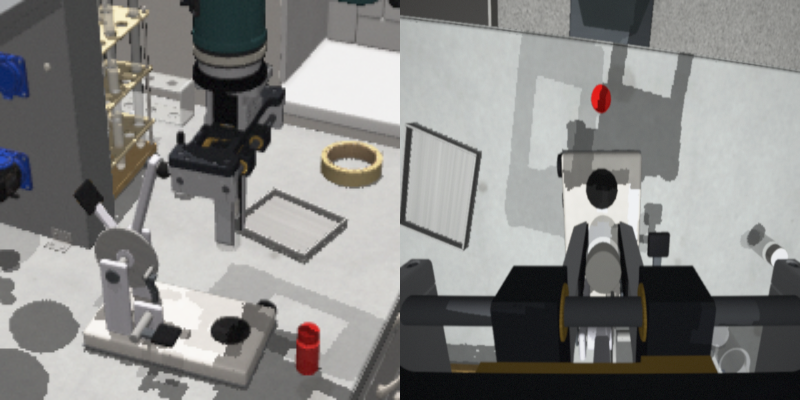

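Vial held, pad empty. Moving over the tray.

Request:
{"fn": "jog_arm", "kwargs": {
  "moves": [
    [0, 0, 0, 0, -10, 0, 22],
    [0, 0, 0, 0, -20, 0, 22],
    [0, 0, 0, 0, -30, 0, 22],
    [0, 0, 0, 3, -35, 0, 22],
    [0, 0, 0, 4, -35, 0, 22],
    [0, 0, 0, 5, -35, 0, 22],
    [0, 0, 0, 5, -35, 0, 22],
    [0, 0, 0, 5, -30, 0, 22],
    [0, 0, 0, 5, -20, 0, 22],
    [0, 0, 0, 0, -9, 0, 22],
    [0, 0, 0, 0, 0, -20, 22],
    [0, 0, 0, 0, 0, 0, 22]
  ]
}}

```text
time: 14.02
tool_pos: [0.4909, -0.2562, 0.2378]
ee_rot: [-3.138, -0.003, 1.665]
wrist_force: [-0.9, 0.2, -0.3]
width: 0.0262
```

```bash
python3 - <<'E'
from bench import *
import cv2,pickle
print(get_obs()["tool_pos"],get_obs()["joint_positions"].round(2));pickle.dump(get_calibration("wrist"),open("w3.pkl","wb"))
w=snapshot("wrist")[:,:,::-1];s=snapshot("side")[:,:,::-1]
cv2.imwrite("pics/w3.png",w)
E
```

```text
[ 0.49085483 -0.25616118  0.23783048] [-0.58  0.12  1.46  0.    1.56 -2.25]
```

View pics/w3.png

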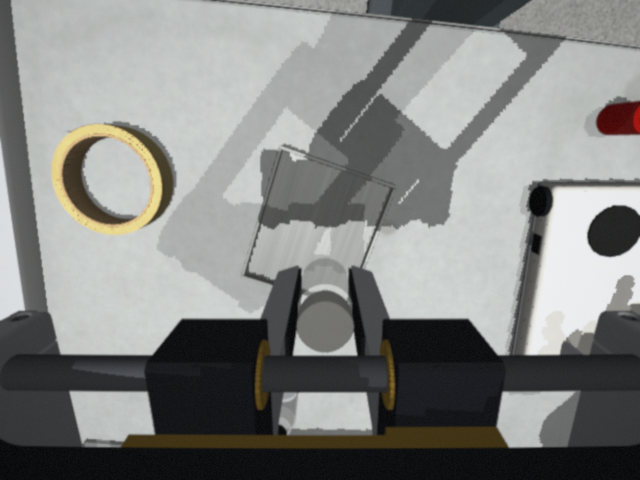

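```bash
python3 - <<'E'
from h import *
import pickle
c=pickle.load(open("w3.pkl","rb"))
P=[unproj(c,u,.014) for u in [(282,148),(394,186),(245,275)]]
print(np.round(P,4),"centre",(P[1]+P[2])/2, np.hypot(*(P[1]-P[0])),np.hypot(*(P[2]-P[0])))
E
```

```text
[[ 0.4223 -0.2978]
 [ 0.4457 -0.1967]
 [ 0.5427 -0.3256]] centre [ 0.49418273 -0.26112906] 0.10381455911012644 0.1235462952343135
```

Request:
{"fn": "jog_arm", "kwargs": {
  "moves": [
    [0, 0, 0, 3, -4, -15, 22],
    [0, 0, 0, 0, 0, -25, 22],
    [0, 0, 0, 0, 0, -25, 22],
    [0, 0, 0, 0, 0, -22, 22],
    [0, 0, 0, 0, 0, -15, 22],
    [0, 0, 0, 0, 0, -10, 22],
    [0, 0, 0, 0, 0, -8, 22],
    [0, 0, 0, 0, 0, -4, 22],
    [0, 0, 0, 0, 0, 0, 22],
    [0, 0, 0, 0, 0, 0, 22]
  ]
}}

```text
time: 15.38
tool_pos: [0.4949, -0.2613, 0.1163]
ee_rot: [3.141, 0.001, 1.664]
wrist_force: [0.1, -0.3, 0.1]
width: 0.0259
```

Request:
{"fn": "jog_arm", "kwargs": {
  "moves": [
    [0, 0, 0, 0, 0, -2, 22],
    [0, 0, 0, 0, 0, -1, 22],
    [0, 0, 0, 0, 0, -1, 22],
    [0, 0, 0, 0, 0, 0, 22]
  ]
}}

```text
time: 15.88
tool_pos: [0.4947, -0.2611, 0.1119]
ee_rot: [3.141, -0.0, 1.664]
wrist_force: [-0.5, 0.7, 0.7]
width: 0.026
```

Request:
{"fn": "jog_arm", "kwargs": {
  "moves": [
    [0, 0, 0, 0, 0, -0.8, 22],
    [0, 0, 0, 0, 0, 0, 22]
  ]
}}

```text
time: 16.12
tool_pos: [0.4947, -0.2611, 0.1118]
ee_rot: [3.141, 0.0, 1.664]
wrist_force: [-1.0, 1.1, 5.0]
width: 0.026
```

Contact at 5 N. Opening the fingers.

Request:
{"fn": "jog_arm", "kwargs": {
  "moves": [
    [0, 0, 0, 0, 0, 0, 30],
    [0, 0, 0, 0, 0, 0, 40],
    [0, 0, 0, 0, 0, 0, 50],
    [0, 0, 0, 0, 0, 0, 50],
    [0, 0, 0, 0, 0, 10, 50],
    [0, 0, 0, 0, 0, 30, 50],
    [0, 0, 0, 0, 0, 40, 50],
    [0, 0, 0, 0, 0, 40, 50],
    [0, 0, 0, 0, 0, 0, 50]
  ]
}}

```text
time: 17.25
tool_pos: [0.4962, -0.2621, 0.2362]
ee_rot: [3.134, 0.006, 1.664]
wrist_force: [0.2, -0.5, -1.0]
width: 0.0502
```

```bash
python3 - <<'E'
from bench import *
import cv2
w=snapshot("wrist")[:,:,::-1];s=snapshot("side")[:,:,::-1]
cv2.imwrite("pics/s8.png",cv2.hconcat([cv2.resize(s[150:330,240:420],(400,400)),cv2.resize(w,(400,400))]))
E
```

```text
(no output)
```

View pics/s8.png

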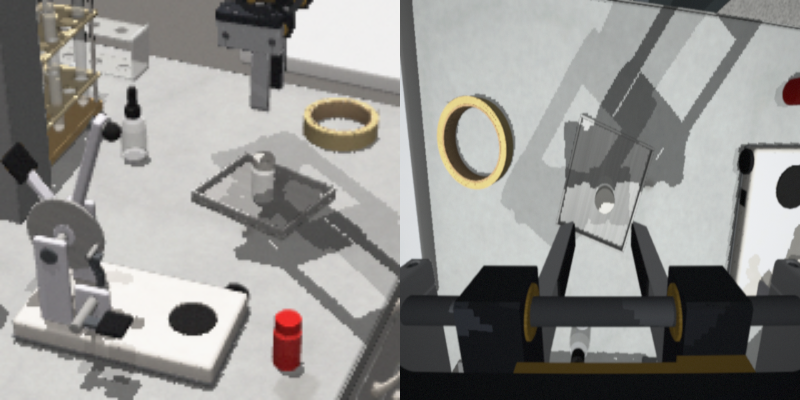

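The used vial stands upright inside the tray (left half 262,180). Moving on to the fresh vial, high over the mixer's front.

Request:
{"fn": "jog_arm", "kwargs": {
  "moves": [
    [0, 0, 0, 0, 0, 35, 60],
    [0, 0, 0, -5, 20, 40, 60],
    [0, 0, 0, -8, 40, 40, 60],
    [0, 0, 0, -8, 50, 35, 60],
    [0, 0, 0, -8, 55, 15, 60],
    [0, 0, 0, 0, 55, 0, 60],
    [0, 0, 0, 0, 55, 0, 60],
    [0, 0, 0, 0, 55, 0, 60],
    [0, 0, 0, 8, 55, 0, 60],
    [0, 0, 0, 12, 55, 0, 60],
    [0, 0, 0, 14, 50, -20, 60],
    [0, 0, 0, 12, 35, -40, 60]
  ]
}}

```text
time: 18.85
tool_pos: [0.5119, 0.2664, 0.3346]
ee_rot: [3.141, -0.0, 1.666]
wrist_force: [0.5, -0.1, 0.2]
width: 0.06
```

Request:
{"fn": "jog_arm", "kwargs": {
  "moves": [
    [0, 0, 0, 0, 5, -40, 60],
    [0, 0, 0, 0, 0, -40, 60],
    [0, 0, 0, 0, 0, -20, 60],
    [0, 0, 0, 0, 0, 0, 60],
    [0, 0, 0, 0, 0, 0, 60]
  ]
}}

```text
time: 19.48
tool_pos: [0.5117, 0.2689, 0.236]
ee_rot: [-3.141, -0.0, 1.664]
wrist_force: [0.4, -0.4, 0.0]
width: 0.0606
```

```bash
python3 - <<'E'
from bench import *
import cv2,pickle
print(get_obs()["tool_pos"],get_obs()["ee_rot"]);pickle.dump(get_calibration("wrist"),open("w4.pkl","wb"))
w=snapshot("wrist")[:,:,::-1]; cv2.imwrite("pics/w4.png",w)
s=snapshot("side")[:,:,::-1]
cv2.imwrite("pics/s9.png",cv2.resize(s[340:410,200:290],None,fx=7,fy=7,interpolation=cv2.INTER_CUBIC))
E
```

```text
[0.5117278  0.26893104 0.2359949 ] [-3.14143533e+00 -5.69724243e-05  1.66393943e+00]
```

View pics/w4.png

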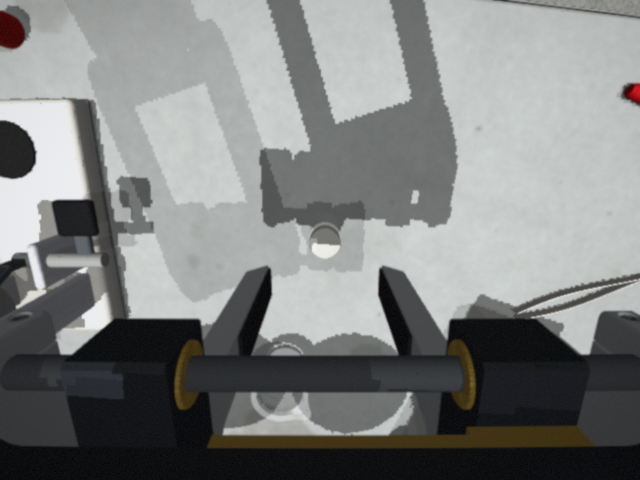

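View pics/s9.png

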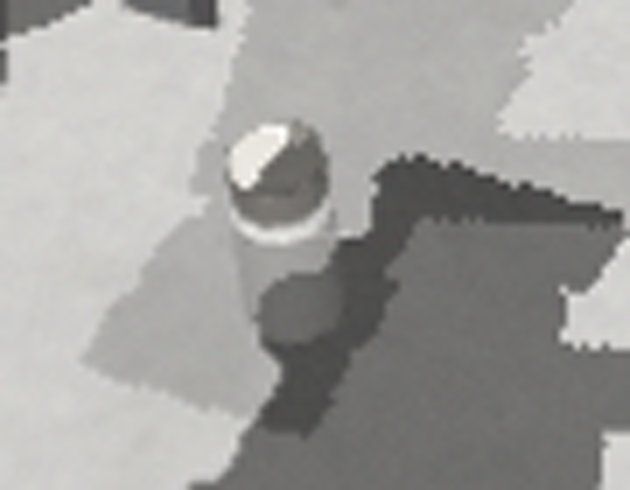

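The wrist view shows the white fresh cap at (325,242), centred between the fingers. The side crop shows its cap at (278,158), i.e. pixel (239.7,362.6).

```bash
python3 - <<'E'
from bench import *
from h import *
import pickle
cw=pickle.load(open("w4.pkl","rb"));cs=get_calibration("side")
r=least_squares(lambda X:np.r_[proj(cw,X)[0]-[325,242],proj(cs,X)[0]-[239.7,362.2]],[.46,0,.05]);print(r.x.round(4),r.fun.round(1))
print(unproj(cw,[325,242],.058))
w=cv2.imread("pics/w4.png");cv2.imwrite("pics/c7.png",cv2.resize(w[200:290,270:390],None,fx=6,fy=6,interpolation=cv2.INTER_CUBIC))
E
```

```text
[0.5107 0.2703 0.0603] [0.1 0.3 0.7 0.2]
[0.51114695 0.27028066]
```

View pics/c7.png

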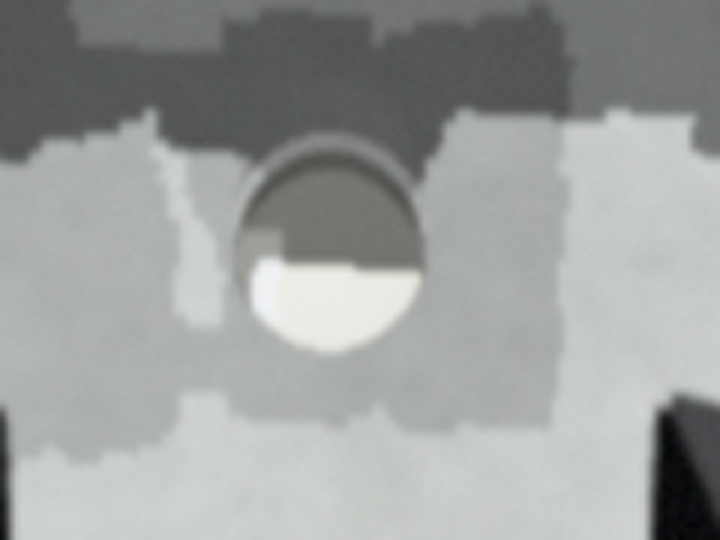

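Request:
{"fn": "jog_arm", "kwargs": {
  "moves": [
    [0, 0, 0, 0, 1, -20, 60],
    [0, 0, 0, 0, 0, -30, 60],
    [0, 0, 0, 0, 0, -30, 60],
    [0, 0, 0, 0, 0, -25, 60],
    [0, 0, 0, 0, 0, -15, 60],
    [0, 0, 0, 0, 0, -7, 60],
    [0, 0, 0, 0, 0, 0, 60],
    [0, 0, 0, 0, 0, 0, 40],
    [0, 0, 0, 0, 0, 0, 25],
    [0, 0, 0, 0, 0, 0, 22],
    [0, 0, 0, 0, 0, 0, 22],
    [0, 0, 0, 0, 0, 0, 22]
  ]
}}

```text
time: 21.08
tool_pos: [0.5118, 0.27, 0.1092]
ee_rot: [3.141, -0.0, 1.664]
wrist_force: [-0.2, -0.9, 1.0]
width: 0.0264
```

Request:
{"fn": "jog_arm", "kwargs": {
  "moves": [
    [0, 0, 0, 0, 0, 0, 22],
    [0, 0, 0, 0, 0, 0, 22]
  ]
}}

```text
time: 21.32
tool_pos: [0.5118, 0.27, 0.1092]
ee_rot: [3.141, -0.0, 1.664]
wrist_force: [0.1, -0.6, 2.7]
width: 0.0264
```

Request:
{"fn": "jog_arm", "kwargs": {
  "moves": [
    [0, 0, 0, 0, 0, 8, 22],
    [0, 0, 0, 0, 0, 20, 22],
    [0, 0, 0, 0, 0, 35, 22],
    [0, 0, 0, -5, -5, 40, 22],
    [0, 0, 0, -12, -20, 30, 22],
    [0, 0, 0, -15, -35, 17, 22],
    [0, 0, 0, -12, -40, 0, 22],
    [0, 0, 0, -3, -45, 0, 22],
    [0, 0, 0, 0, -45, 0, 22],
    [0, 0, 0, 0, -40, 0, 22],
    [0, 0, 0, 0, -25, 0, 22],
    [0, 0, 0, 0, -13, 0, 22]
  ]
}}

```text
time: 22.82
tool_pos: [0.4644, 0.0009, 0.2591]
ee_rot: [3.142, -0.0, 1.662]
wrist_force: [-0.1, 0.5, -0.6]
width: 0.0263
```

Request:
{"fn": "jog_arm", "kwargs": {
  "moves": [
    [0, 0, 0, 0, 0, 0, 22],
    [0, 0, 0, 0, 0, 0, 22]
  ]
}}

```text
time: 23.08
tool_pos: [0.4646, 0.0027, 0.2589]
ee_rot: [-3.142, -0.001, 1.665]
wrist_force: [1.1, -0.2, -1.0]
width: 0.0265
```

```bash
python3 - <<'E'
from bench import *
import cv2
w=snapshot("wrist")[:,:,::-1];s=snapshot("side")[:,:,::-1]
cv2.imwrite("pics/s10.png",cv2.hconcat([cv2.resize(s[120:330,200:420],(400,400)),cv2.resize(w,(400,400))]))
E
```

```text
(no output)
```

View pics/s10.png

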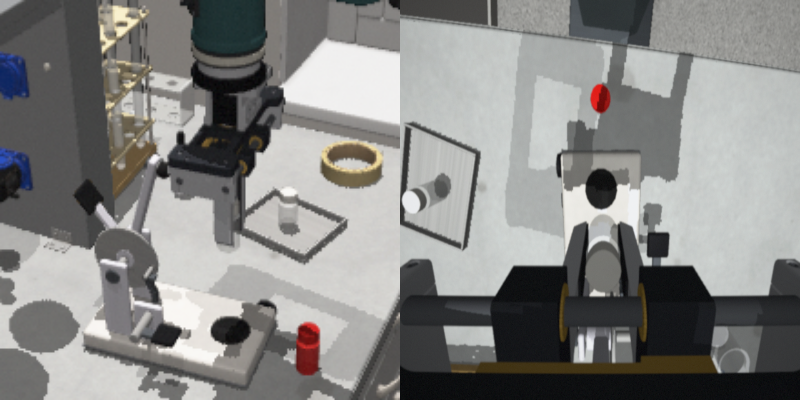

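The fresh vial is held upright above the pad, and the arm is still latched. Lowering.

Request:
{"fn": "jog_arm", "kwargs": {
  "moves": [
    [0, 0, 0, 0.5, -1, -10, 22],
    [0, 0, 0, 0, 0, -20, 22],
    [0, 0, 0, 0, 0, -25, 22],
    [0, 0, 0, 0, 0, -25, 22],
    [0, 0, 0, 0, 0, -17, 22],
    [0, 0, 0, 0, 0, -10, 22],
    [0, 0, 0, 0, 0, -6, 22],
    [0, 0, 0, 0, 0, -3, 22],
    [0, 0, 0, 0, 0, 0, 22],
    [0, 0, 0, 0, 0, 0, 22]
  ]
}}

```text
time: 24.42
tool_pos: [0.4655, 0.0009, 0.1435]
ee_rot: [3.14, 0.0, 1.664]
wrist_force: [-0.1, -0.1, -0.3]
width: 0.0261
```

Request:
{"fn": "jog_arm", "kwargs": {
  "moves": [
    [0, 0, 0, -0.5, 1, -1.5, 22],
    [0, 0, 0, 0, 0, -1, 22],
    [0, 0, 0, 0, 0, -0.5, 22],
    [0, 0, 0, 0, 0, 0, 22]
  ]
}}

```text
time: 24.92
tool_pos: [0.4646, 0.002, 0.1402]
ee_rot: [3.142, -0.0, 1.664]
wrist_force: [-0.7, 0.1, 1.6]
width: 0.0262
```

Request:
{"fn": "jog_arm", "kwargs": {
  "moves": [
    [0, 0, 0, 0, 0, -0.4, 22],
    [0, 0, 0, 0, 0, 0, 30],
    [0, 0, 0, 0, 0, 0, 45],
    [0, 0, 0, 0, 0, 0, 60],
    [0, 0, 0, 0, 0, 0, 60],
    [0, 0, 0, 0, 0, 10, 60],
    [0, 0, 0, 0, 0, 30, 60],
    [0, 0, 0, 0, 0, 45, 60],
    [0, 0, 0, 0, 0, 45, 60],
    [0, 0, 0, 0, 0, 40, 60],
    [0, 0, 0, 0, 0, 7, 60],
    [0, 0, 0, 0, 0, 0, 60]
  ]
}}

```text
time: 26.42
tool_pos: [0.4646, 0.002, 0.3164]
ee_rot: [3.141, -0.0, 1.664]
wrist_force: [1.0, 0.7, 0.3]
width: 0.0597
```

```bash
python3 - <<'E'
from bench import *
import cv2,pickle
print(get_obs()["tool_pos"]);pickle.dump(get_calibration("wrist"),open("w5.pkl","wb"))
w=snapshot("wrist")[:,:,::-1];s=snapshot("side")[:,:,::-1]
cv2.imwrite("pics/s11.png",cv2.hconcat([cv2.resize(s[260:310,295:355],(432,360),interpolation=cv2.INTER_CUBIC),cv2.resize(w[180:270,270:360],(360,360),interpolation=cv2.INTER_CUBIC)]))
E
```

```text
[0.46456495 0.00195688 0.31639595]
```

View pics/s11.png

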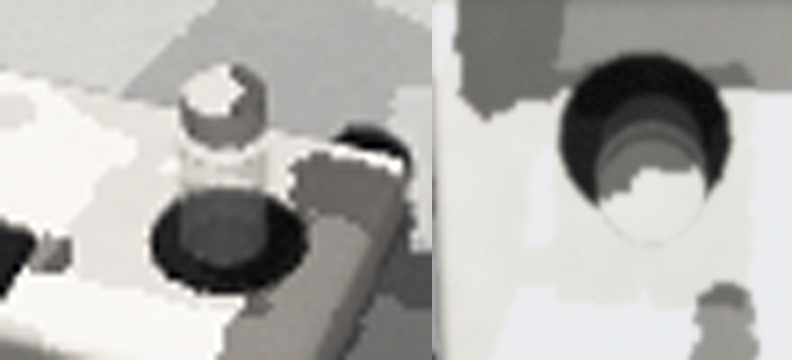

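```bash
python3 - <<'E'
from bench import *
from h import *
import pickle
cw=pickle.load(open("w5.pkl","rb"));cs=get_calibration("side")
print("pad",unproj(cw,[270+213/4,180+134/4],.031),"cap",unproj(cw,[270+220/4,180+188/4],.089))
print("side pad",unproj(cs,[295+228/7.2,260+240/7.2],.031),"vial bottom",unproj(cs,[295+225/7.2,260+238/7.2],.031),"cap",unproj(cs,[295+223/7.2,260+88/7.2],.089))
p=[.5297,.0072,.0957];print("key",T(p,[-.016,.078,.074]))
print(unproj(cw,np.array([0,0])+[401,268],.074))
w=snapshot("wrist")[:,:,::-1];cv2.imwrite("pics/w6.png",w)
for d in look_for("key","wrist"):print(d)
E
```

```text
pad [0.46370332 0.00149599] cap [0.46421526 0.00338717]
side pad [0.46532761 0.00191515] vial bottom [0.46654419 0.00145289] cap [0.46648702 0.0021797 ]
key [[0.50632    0.08331423 0.074     ]]
[0.50308805 0.08376529]
{'bbox': [341.7, 257.4, 412.8, 324.6], 'conf': 0.58}
```

View pics/w6.png

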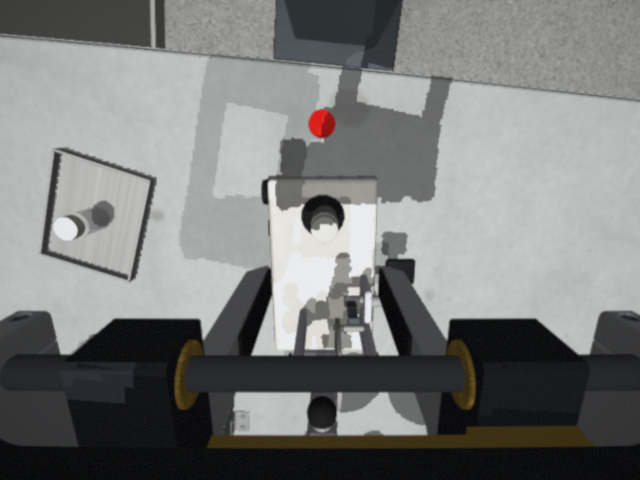

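The fresh vial is within about 1 mm of the pad centre and upright. Now I close the fingers, turn to yaw 0.097 (gripper body clear of the arm's swing) and go above the key at about (0.505, 0.084).

Request:
{"fn": "jog_arm", "kwargs": {
  "moves": [
    [0, 0, -0.174, 0, 0, 10, 30],
    [0, 0, -0.174, 0, 5, 10, 0],
    [0, 0, -0.174, 5, 12, 0, 0],
    [0, 0, -0.174, 5, 15, 0, 0],
    [0, 0, -0.174, 8, 15, 0, 0],
    [0, 0, -0.174, 8, 15, 0, 0],
    [0, 0, -0.174, 8, 12, 0, 0],
    [0, 0, -0.174, 6, 6, 0, 0],
    [0, 0, -0.174, 0, 2, 0, 0],
    [0, 0, 0, 0, 0, 0, 0],
    [0, 0, 0, 0, 0, 0, 0]
  ]
}}

```text
time: 28.0
tool_pos: [0.5044, 0.0838, 0.3358]
ee_rot: [3.142, 0.001, 0.1]
wrist_force: [-0.7, 0.6, 0.3]
width: 0.0003
```

Request:
{"fn": "jog_arm", "kwargs": {
  "moves": [
    [0, 0, 0, 0, 0, -20, 0],
    [0, 0, 0, 0, 0, -35, 0],
    [0, 0, 0, 0, 0, -35, 0],
    [0, 0, 0, 0, 0, -25, 0],
    [0, 0, 0, 0, 0, -15, 0],
    [0, 0, 0, 0, 0, 0, 0],
    [0, 0, 0, 0, 0, 0, 0]
  ]
}}

```text
time: 28.88
tool_pos: [0.5052, 0.0839, 0.2078]
ee_rot: [3.141, -0.002, 0.098]
wrist_force: [-0.3, -0.6, 0.1]
width: 0.0
```

```bash
python3 - <<'E'
from bench import *
import cv2
w=snapshot("wrist")[:,:,::-1];s=snapshot("side")[:,:,::-1]
cv2.imwrite("pics/s12.png",cv2.hconcat([cv2.resize(s[150:330,220:380],(400,450),interpolation=cv2.INTER_CUBIC),cv2.resize(w,(400,450))]))
E
```

```text
(no output)
```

View pics/s12.png

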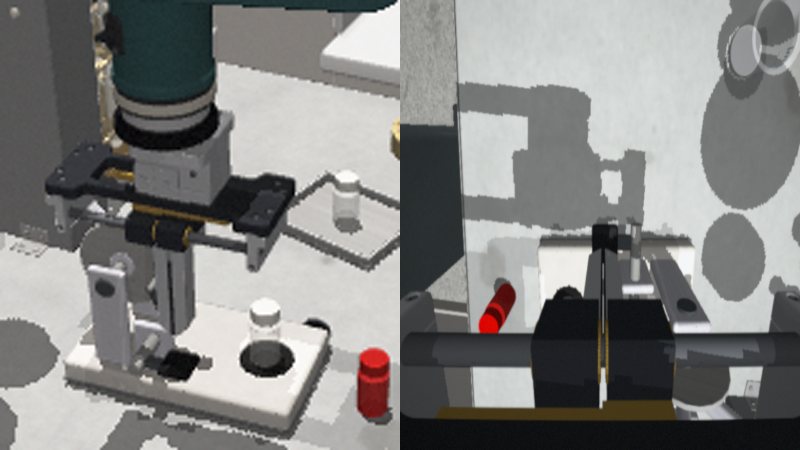

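The fingertips are right above the key in both views. Going down in small steps.

Request:
{"fn": "jog_arm", "kwargs": {
  "moves": [
    [0, 0, 0, 0, 0, -12, 0],
    [0, 0, 0, 0, 0, -12, 0],
    [0, 0, 0, 0, 0, -8, 0],
    [0, 0, 0, 0, 0, -3, 0],
    [0, 0, 0, 0, 0, -2, 0],
    [0, 0, 0, 0, 0, 0, 0]
  ]
}}

```text
time: 29.72
tool_pos: [0.5039, 0.084, 0.1705]
ee_rot: [-3.141, 0.002, 0.098]
wrist_force: [-4.0, -0.3, 7.1]
width: 0.0001
```

```bash
python3 - <<'E'
from bench import *
import cv2
print(get_obs()["wrist_force"],get_obs()["tool_pos"])
w=snapshot("wrist")[:,:,::-1];s=snapshot("side")[:,:,::-1]
cv2.imwrite("pics/s13.png",cv2.hconcat([cv2.resize(s[230:310,240:340],(500,400),interpolation=cv2.INTER_CUBIC),cv2.resize(w[200:400,200:360],(300,400))]))
E
```

```text
[-3.97550077 -0.3202115   7.06682431] [0.50391302 0.08399884 0.17049345]
```

View pics/s13.png

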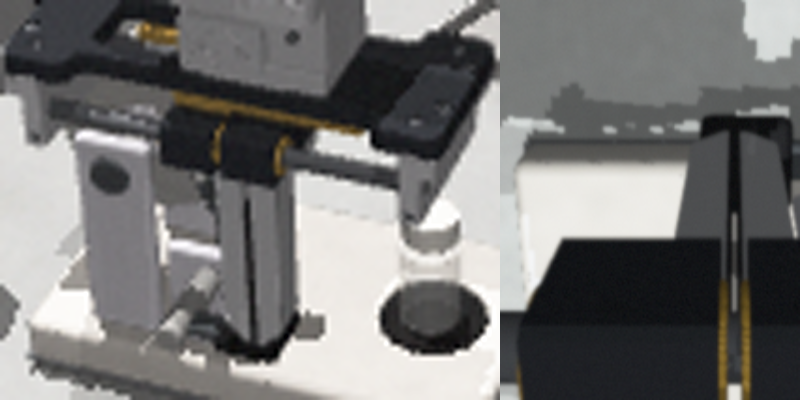

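Request:
{"fn": "jog_arm", "kwargs": {
  "moves": [
    [0, 0, 0, -1, 0, 0, 0],
    [0, 0, 0, 0, 0, -1, 0],
    [0, 0, 0, 0, 0, -1, 0],
    [0, 0, 0, 0, 0, 0, 0]
  ]
}}

```text
time: 30.32
tool_pos: [0.5037, 0.0841, 0.17]
ee_rot: [-3.142, -0.001, 0.098]
wrist_force: [-5.5, -0.5, 10.5]
width: 0.0005
```

The reading is stiffer than the key should be, so I'll look before pressing further.

```bash
python3 - <<'E'
from bench import *
import cv2
print(get_obs()["wrist_force"],get_obs()["wrist_torque"])
w=snapshot("top")[:,:,::-1];s=snapshot("side")[:,:,::-1]
cv2.imwrite("pics/s14.png",cv2.hconcat([cv2.resize(s[180:310,225:345],(480,520),interpolation=cv2.INTER_CUBIC),cv2.resize(w[180:300,240:312],(312,520),interpolation=cv2.INTER_CUBIC)]))
E
```

```text
[-5.53390537 -0.53859326 10.51980023] [-0.05257008  0.89098483 -0.02665344]
```

View pics/s14.png

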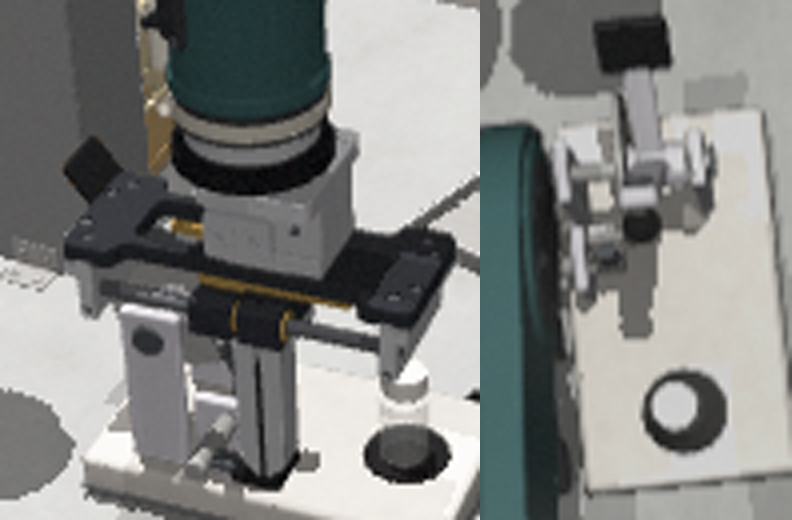

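Request:
{"fn": "jog_arm", "kwargs": {
  "moves": [
    [0, 0, 0, 0, 0, 4, 0],
    [0, 0, 0, 0, 0, 4, 0],
    [0, 0, 0, 0, 0, 0, 0]
  ]
}}

```text
time: 30.8
tool_pos: [0.5038, 0.0839, 0.1756]
ee_rot: [-3.142, -0.001, 0.098]
wrist_force: [0.2, -0.2, -0.2]
width: 0.0005
```

```bash
python3 - <<'E'
from bench import *
import cv2
print(get_obs()["wrist_force"],get_obs()["wrist_torque"])
w=snapshot("wrist")[:,:,::-1];s=snapshot("side")[:,:,::-1]
cv2.imwrite("pics/s15.png",cv2.hconcat([cv2.resize(s[260:310,255:315],(480,400),interpolation=cv2.INTER_CUBIC),cv2.resize(w[220:320,280:360],(320,400),interpolation=cv2.INTER_CUBIC)]))
E
```

```text
[ 0.22077649 -0.20259517 -0.21291128] [-0.0163986  -0.10214695 -0.01612605]
```

View pics/s15.png

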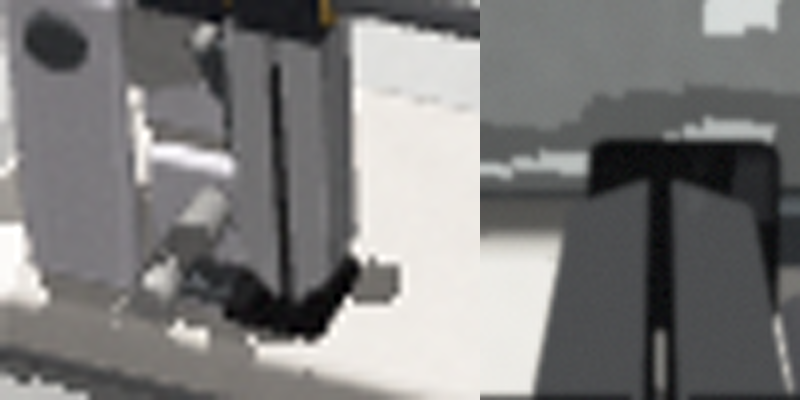

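Request:
{"fn": "jog_arm", "kwargs": {
  "moves": [
    [0, 0, 0, -5, 0, 0, 0],
    [0, 0, 0, 0, 0, -3, 0],
    [0, 0, 0, 0, 0, -2, 0],
    [0, 0, 0, 0, 0, 0, 0]
  ]
}}

```text
time: 31.4
tool_pos: [0.4984, 0.084, 0.1707]
ee_rot: [-3.141, 0.0, 0.098]
wrist_force: [-2.2, 0.7, 2.4]
width: 0.0004
```

Request:
{"fn": "jog_arm", "kwargs": {
  "moves": [
    [0, 0, 0, 0, 0, -1, 0],
    [0, 0, 0, 0, 0, 0, 0]
  ]
}}

```text
time: 31.65
tool_pos: [0.4985, 0.084, 0.1704]
ee_rot: [-3.141, -0.0, 0.098]
wrist_force: [-3.3, 1.1, 5.9]
width: 0.0007
```

Request:
{"fn": "jog_arm", "kwargs": {
  "moves": [
    [0, 0, 0, 0, 0, -1, 0],
    [0, 0, 0, 0, 0, 0, 0]
  ]
}}

```text
time: 31.9
tool_pos: [0.4986, 0.0841, 0.1701]
ee_rot: [-3.141, -0.0, 0.098]
wrist_force: [-5.2, 0.0, 8.4]
width: 0.0004
```

Request:
{"fn": "jog_arm", "kwargs": {
  "moves": [
    [0, 0, 0, 0, 0, -1, 0],
    [0, 0, 0, 0, 0, 0, 0]
  ]
}}

```text
time: 32.15
tool_pos: [0.4985, 0.0841, 0.1692]
ee_rot: [-3.141, -0.0, 0.098]
wrist_force: [-4.2, -0.7, 9.5]
width: 0.0002
```

It is yielding now (0.9 mm for 1.1 N more). Continuing in small steps.

Request:
{"fn": "jog_arm", "kwargs": {
  "moves": [
    [0, 0, 0, 0, 0, -1, 0],
    [0, 0, 0, 0, 0, -1, 0],
    [0, 0, 0, 0, 0, 0, 0]
  ]
}}

```text
time: 32.52
tool_pos: [0.4984, 0.0841, 0.1671]
ee_rot: [-3.141, 0.0, 0.098]
wrist_force: [-4.2, -0.0, 8.6]
width: 0.0002
```

Request:
{"fn": "jog_arm", "kwargs": {
  "moves": [
    [0, 0, 0, 0, 0, -1, 0],
    [0, 0, 0, 0, 0, -1, 0],
    [0, 0, 0, 0, 0, 0, 0]
  ]
}}

```text
time: 32.9
tool_pos: [0.499, 0.084, 0.1637]
ee_rot: [-3.142, -0.002, 0.098]
wrist_force: [0.5, 0.1, 2.1]
width: 0.0003
```

```bash
python3 - <<'E'
from bench import *
import cv2
print(get_obs()["wrist_force"],get_obs()["wrist_torque"])
w=snapshot("top")[:,:,::-1];s=snapshot("side")[:,:,::-1]
cv2.imwrite("pics/s16.png",cv2.hconcat([cv2.resize(s[210:310,235:335],(450,450),interpolation=cv2.INTER_CUBIC),cv2.resize(w[180:300,240:312],(270,450),interpolation=cv2.INTER_CUBIC)]))
E
```

```text
[0.50124377 0.09297045 2.09873277] [ 0.05960849 -0.10027668  0.03427653]
```

View pics/s16.png

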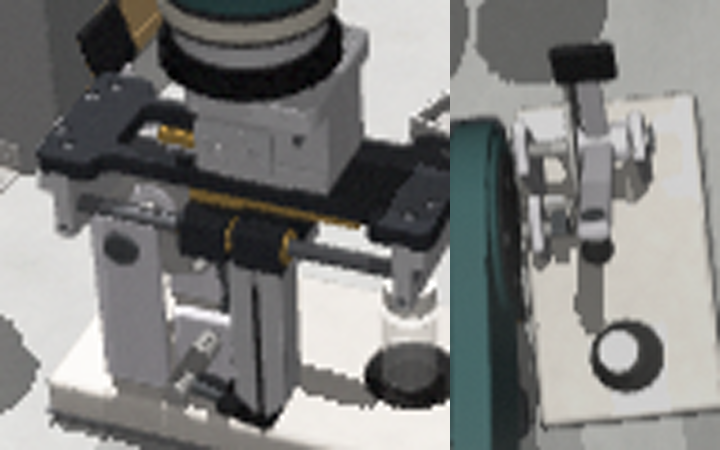

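The catch has let go (force fell to 2 N and the arm has started down). Holding while it swings.

Request:
{"fn": "jog_arm", "kwargs": {
  "moves": [
    [0, 0, 0, 0, 0, 0, 0],
    [0, 0, 0, 0, 0, 0, 0],
    [0, 0, 0, 0, 0, 0, 0],
    [0, 0, 0, 0, 0, 0, 0],
    [0, 0, 0, 0, 0, 0, 0],
    [0, 0, 0, 0, 0, 0, 0],
    [0, 0, 0, 0, 0, 0, 0],
    [0, 0, 0, 0, 0, 0, 0],
    [0, 0, 0, 0, 0, 0, 0],
    [0, 0, 0, 0, 0, 0, 0]
  ]
}}

```text
time: 34.25
tool_pos: [0.4986, 0.0839, 0.1635]
ee_rot: [3.142, -0.0, 0.098]
wrist_force: [1.8, 1.1, 2.4]
width: 0.0003
```

Request:
{"fn": "jog_arm", "kwargs": {
  "moves": [
    [0, 0, 0, 0, 0, 5, 0],
    [0, 0, 0, 0, 0, 15, 0],
    [0, 0, 0, 0, 0, 30, 0],
    [0, 0, 0, 0, 0, 40, 0],
    [0, 0, 0, 0, 10, 40, 0],
    [0, 0, 0, 0, 30, 40, 0],
    [0, 0, 0, 0, 40, 0, 0],
    [0, 0, 0, 0, 40, 0, 0],
    [0, 0, 0, 0, 40, 0, 0],
    [0, 0, 0, 0, 30, 0, 0],
    [0, 0, 0, 0, 0, 0, 0]
  ]
}}

```text
time: 35.62
tool_pos: [0.4979, 0.2755, 0.3334]
ee_rot: [3.141, 0.002, 0.101]
wrist_force: [0.1, -0.1, -0.4]
width: 0.001
```

```bash
python3 - <<'E'
from bench import *
import cv2
w=snapshot("top")[:,:,::-1];s=snapshot("side")[:,:,::-1]
cv2.imwrite("pics/s17.png",s);cv2.imwrite("pics/t17.png",w)
cv2.imwrite("pics/s18.png",cv2.hconcat([cv2.resize(s[210:320,240:400],(480,330),interpolation=cv2.INTER_CUBIC),cv2.resize(w[190:300,240:345],(315,330),interpolation=cv2.INTER_CUBIC)]))
E
```

```text
(no output)
```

View pics/s17.png

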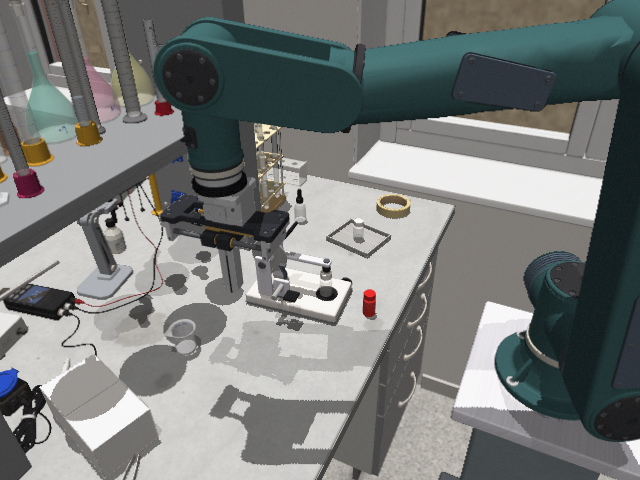

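View pics/s18.png

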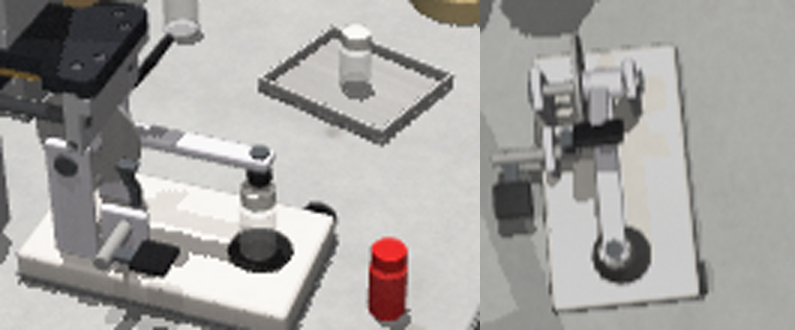

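The arm is level with its foot on the fresh vial's cap (side crop 258,175). The used vial stands in the tray (355,70), the bystanders are in place, and the robot is clear. Handing in.

```bash
python3 - <<'E'
from bench import *
o=get_obs();print(o["time"],o["wrist_force"]);print(close_job())
E
```

```text
35.725 [-0.06621068 -0.02463202  0.58058447]
the job is handed in; nothing more can be done
None
```

The sample change is done and handed in at 35.7 s. I pushed the arm back onto its catch, stood the used vial in the tray, stood the fresh vial on the pad, and pressed the key so the arm came down.

**Last checks:** The final side and top pictures show:
- the arm level with its foot on the fresh vial's cap
- the used vial upright inside the tray
- the red look-alike and the other things untouched, with the robot clear

The fresh vial's measured offset from the pad centre was 1 to 2 mm, at about the limit of the cameras' accuracy.

**What disagreed:** The key felt stiffer than described, about 9–10 N against the stated 4 N, and pushed partly sideways. I backed off, moved the fingertips 5 mm forward and pressed again. It let go after roughly 6–7 mm, which is within the stated range.

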